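Set focus to the index and hold the dish carrier in the stage corner

ROBOT

A 6-joint arm with a two-finger parallel gripper is mounted at the origin on the work surface. World frame = base frame: x ahead of the robot, y to its left, z up, the work surface at z = 0. Lengths are in m, angles in degrees, forces in N, time in s.
With the tool pointing down it reaches from about 0.3 to 0.75 m from the base axis. Payload 8.5 kg.
Tool frame: the origin (TCP) lies between the finger pads, 19 mm behind the fingertips; this is the grasp point; z points along the fingers, y is the line along which they close (so a half turn about z gives the same grasp; the last joint's range is limited). The gripper opens to 85 mm and grips with 20 to 120 N. Pads are 22 mm wide; open, the fingers measure 114 mm over their backs; the gripper's body (76 mm by 85 mm) begins 54 mm behind the grasp point. The pads swing forward as they close: fully open they stand 13 mm farther back than shut.
Start: joints at [-84.185, 21.807, 74.336, -0, 83.858, -12.336], TCP at [0.171, -0.523, 0.25] pointing down, gripper open.
Joint ranges: [-178.18, 178.18], [-50.72, 133.34], [12.68, 142.11], [-81.47, 261.47], [9.98, 163.14], [-165.26, 165.26]. Speed limits (degrees/s): [136.94, 136.94, 180, 180, 180, 180].

INTERFACE

Orientations are given as [roll, pitch, yaw] about the fixed x, y, z axes, in that order (R = Rz(yaw) Ry(pitch) Rx(roll)).
In Python, from station import arm gives the robot as it stands.
- The arm moves only by the tool send_rows, never from a script. Its argument "series" is a list that holds one entry, the list of rows, each a list of 7 numbers: the shift along the tool's x, y, z in mm, then the turn, a rotation vector about the tool's x, y, z in degrees, then the opening, from -1 (shut) to 1 (fully open). A call has 1 to 20 rows; each row shifts and turns the commanded pose from where the row before left it, along the tool's axes as they then stand; what a row does not reach is not made up. A row lasts 1/12 s, in which the tool goes at most 41.7 mm and 7.16 degrees, less where a joint would pass 70% of its speed; a pose out of reach is approached as far as the arm can. A call with a gripper value outside its range is refused whole. The fingers move at their own pace and stop on an object; "grip_force" is the grip in N (left out, the last holds). Time passes only in rows, so rows that do not move let the fingers close. It gives the time, the measured TCP pose, the force, the opening and the grip force at its end, in the units of the state.
- arm.read_state(): the state, without advancing time (a new reading comes with each control period).
- arm.snapshot(name): name is "scene" or "top" or "wrist"; returns a dict with "frame" (400x640x3 uint8, red, green, blue), "range_z" (400x640 float32, m along the optical axis (not along the pixel's ray), 0 where there is no reading), "camera_matrix" (3x3 intrinsics, pixels), "extrinsics" (4x4, takes a point from world to camera coordinates). Camera axes: x right, y down, z forward; pixel columns grow to the right and rows downward; lengths in m; the calibration is good to about 2 mm. A picture is of the moment at which its call begins.
- arm.job_done(): hands the job in; it is judged then, once.
The state is a dict: "time_s": time; "joint_pos": joint angles; "joint_vel": joint speeds; "joint_efforts": joint torques, N m; "position": TCP position; "tool_rot": TCP orientation; "force": force on the tool from outside, world axes, zero at the start; "wrist_torque": the same for the moment, N m; "grip_width": opening from 0.0 (shut) to 1.0 (fully open); "grip_force": force on a finger pad.
Only numpy, scipy, OpenCV 4.12 (cv2) and the standard library are available. Lean on these libraries where they do the work, as an engineer would, in place of code of your own. Each camera call takes 0.05 s, during which the arm holds its last target. There are 200 camera calls.

TASK

First turn the focus knob on the white control box clockwise until its pointer meets the index mark, before moving any carrier. Then put the carrier with the round opening flat on the imager's black deck, its round opening over the round window, and press it firmly but gently into the corner so that it sits flush against both fences; finish while still holding it pressed against both. Leave the other carrier where it is.

Things in the scene. Friction and masses are not known exactly. Their poses are not given: they have to be found in the camera images.
- stage: low bench-top imager, white housing 220 x 200 x 70 mm (x, y, z) with a flat black deck on top, fixed to the table. Origin: centre of its underside; deck surface at z = 70 mm. Two steel fences, 12 mm high and 16 mm thick, stand on the deck and form an inside corner; they do not move
- stage_corner (a point): inside corner of the two fences, at deck height, in stage axes at x 70, y 75, z 70 mm. Axes as the stage's: the free deck lies towards -x and -y
- window (a point): centre of the round window (40 mm rim) in the deck, at deck height; stage x 38, y 3 mm
- fence_long: fence along stage y, 130 mm long (stage y -55 to 75 mm); its working face looks to stage -x and lies at stage x = 70 mm. Friction along one fence takes part of a push towards the other, so push each with some 10 N. Origin: above the stage's origin at deck height; axes as the stage's
- fence_short: fence along stage x, 96 mm long (stage x -26 to 70 mm); its working face looks to stage -y and lies at stage y = 75 mm. Origin: above the stage's origin at deck height; axes as the stage's
- dish_carrier: loose aluminium plate 96 x 64 x 14 mm (x, y, z), 0.17 to 0.34 kg, with a ROUND through opening 36 mm wide at x -24 mm and an upright round steel post, 22 mm diameter, at x +28 mm, 36 mm high over the plate. Origin: centre of its underside. Starts on the table. Seated: +x end on the short fence, -y side on the long fence, carrier x along stage y, origin at stage x 38, y 27 mm
- dish_carrier_post (a point): on the post's axis, 38 mm above the carrier's underside: a good TCP height for gripping the post from above (fingertips then 5 mm over the plate)
- dish_carrier_opening (a point): centre of the round opening, at the carrier's underside
- slide_carrier: the other loose carrier, same plate and post, but with a RECTANGULAR opening 26 x 46 mm; not needed, leave it
- index_mark (a point): black T-shaped index mark on the grey top of the control box (white box 130 x 120 x 50 mm, fixed), 45 mm from the knob's axis, wider than the thin ticks around the dial
- focus_knob (a joint): angle of the focus knob, rad, about its upright axis; grows as it turns clockwise seen from above; pointer on the index mark at 1.571; stops at 0 and 2.6. It stays where it is left
- focus_knob_grip (a point): on the knob's axis, 37 mm above the box top: a good TCP height for gripping. The knob is a 52 mm disc with an upright black bar on it, 49 mm long (this point's x), 14 mm thick (this point's y), its top 44 mm over the box (7 mm over this point) and the disc's top 14 mm over the box. The point turns with the knob
- knob_pointer (a point): white pointer line on the top of the bar, at one end (the -x end of focus_knob_grip)
Mind the look-alikes: they are no part of the job. What is shaped like the dish_carrier but blue or pink is not meant. Of the things that look like the part that bears index_mark, the largest one is meant.

How it is judged:
By the outcome, as a careful person would: the job done as asked, in the order asked, and still so for the second after the job is handed in, while the arm keeps its last pose, push and grip.
It also fails if it takes over 61 s, if anything falls off the work surface, if the arm or the gripper's body presses on something with over 40 N, if the wrist force passes 120 N, or if a joint passes its speed limit or range.

## Working session

There is one attempt and no reset: what is moved stays moved. The work goes in short steps, Python scripts to look and compute and a tool call to move; the robot and the scene stay as the last step left them, time stands still between calls to the robot, and variables do not carry over. Pictures are saved under pics/ and viewed, at most 10 in all, crops included, and the job is handed in when it is done.

Besides the shell and the picture viewer there is one more tool, called after "Request:" in YAML: its name, and indented under it one key for each argument. send_rows: Moves the arm, as the interface text tells. Its arguments: {"type":"object","properties":{"series":{"type":"array","items":{"type":"array","items":{"type":"array","items":{"type":"number"}}}},"grip_force":{"type":"number"}},"required":["series"]}

```bash
mkdir -p pics; cat > h.py <<'E'
import numpy as np, cv2
from station import arm
from scipy.spatial.transform import Rotation as R
def snap(n,f):
    s=arm.snapshot(n); cv2.imwrite(f'pics/{f}.png',s['frame'][:,:,::-1]); np.savez(f'pics/{f}.npz',**s); return s
def load(f): return dict(np.load(f'pics/{f}.npz'))
def pt(s,u,v,z=None):
    K=s['camera_matrix'];E=s['extrinsics'];r=np.linalg.inv(K)@[u,v,1]
    C=-E[:3,:3].T@E[:3,3]; d=E[:3,:3].T@r
    if z is None: return C+d*s['range_z'][int(round(v)),int(round(u))]
    return C+d*(z-C[2])/d[2]
E
python3 - <<'E'
from h import *
snap('top','top0');snap('scene','sc0')
st=arm.read_state();print(st)
E
```

```text
{'time_s': 0.1, 'joint_pos': array([-8.41863150e+01,  2.18407998e+01,  7.43799299e+01, -1.77399918e-04,
        8.38566157e+01, -1.23356141e+01]), 'joint_vel': array([ 0.08697326, -0.08908226, -0.25511714,  0.06153963,  0.09295817,
        0.1013746 ]), 'joint_efforts': array([ 2.71760400e-03, -4.49224198e+01, -2.31658781e+01, -1.99328015e-04,
        3.64939355e-03,  1.46271833e-05]), 'position': array([ 0.17129662, -0.52240346,  0.24944193]), 'tool_rot': array([-1.79924403e+02, -1.63516225e-02,  1.81493075e+01]), 'force': array([-0.42938496, -0.2577875 , -0.05532139]), 'wrist_torque': array([-0.06458602, -0.05702634,  0.03170641]), 'grip_force': 0.0, 'grip_width': 1.0024864070821862}
```

View pics/top0.png

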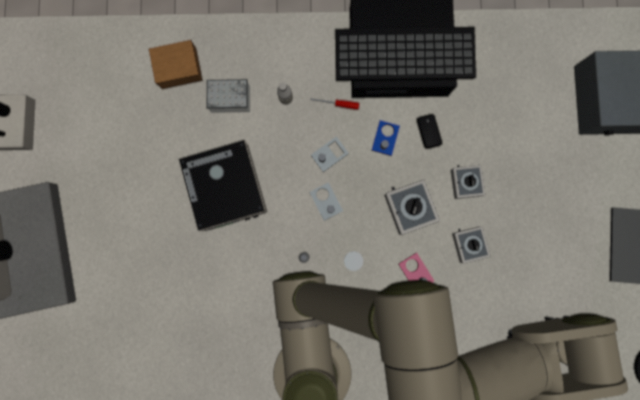

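View pics/sc0.png

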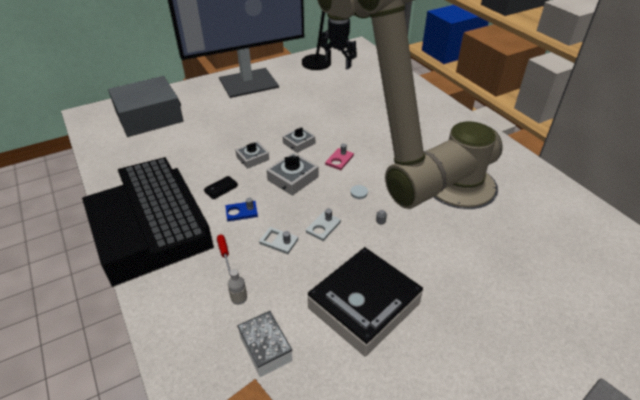

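The top view shows the stage at about (222,185), the round-opening carrier at (326,202), the slide carrier at (329,155), and the largest knob box at (412,207). I'll enlarge these.

```bash
python3 - <<'E'
from h import *
s=load('top0');f=s['frame'][:,:,::-1]
a=cv2.resize(f[175:240,380:445],(400,400),interpolation=3)
b=cv2.resize(f[175:240,300:365],(400,400),interpolation=3)
cv2.imwrite('pics/c1.png',np.hstack([a,b]))
c=cv2.resize(f[135:235,170:275],None,fx=6,fy=6,interpolation=3)[:600]
cv2.imwrite('pics/c2.png',c)
for p in [(412,207),(430,220),(222,205),(326,202),(330,209),(290,300),(217,172)]: print(p,pt(s,*p).round(4))
print(s['camera_matrix'],s['extrinsics'].round(3))
E
```

```text
(412, 207) [ 0.4731 -0.2891  0.0819]
(430, 220) [ 0.437  -0.3456  0.052 ]
(222, 205) [0.4882 0.2481 0.0727]
(326, 202) [ 0.4972 -0.0478  0.0127]
(330, 209) [ 0.4733 -0.0587  0.053 ]
(290, 300) [0.2372 0.0474 0.1994]
(217, 172) [0.5829 0.2625 0.0748]
[[434.6574226    0.         322.41093791]
 [  0.         434.6574226  196.91549415]
 [  0.           0.           1.        ]] [[-1.600e-02 -1.000e+00 -2.000e-03 -2.900e-02]
 [-9.950e-01  1.600e-02 -9.900e-02  5.120e-01]
 [ 9.900e-02  1.000e-03 -9.950e-01  1.258e+00]
 [ 0.000e+00  0.000e+00  0.000e+00  1.000e+00]]
```

View pics/c1.png

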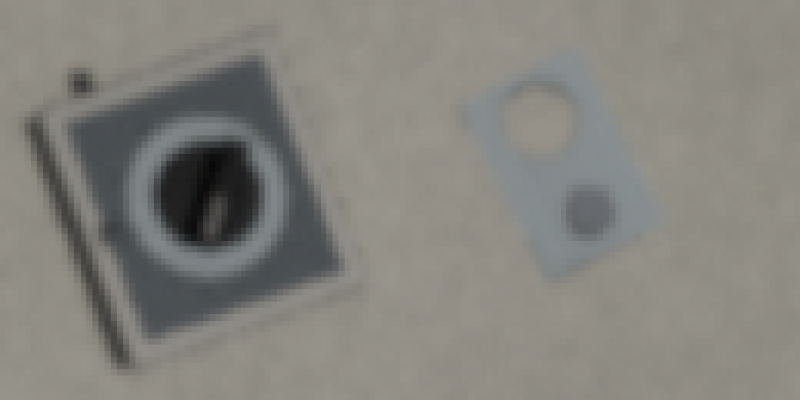

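View pics/c2.png

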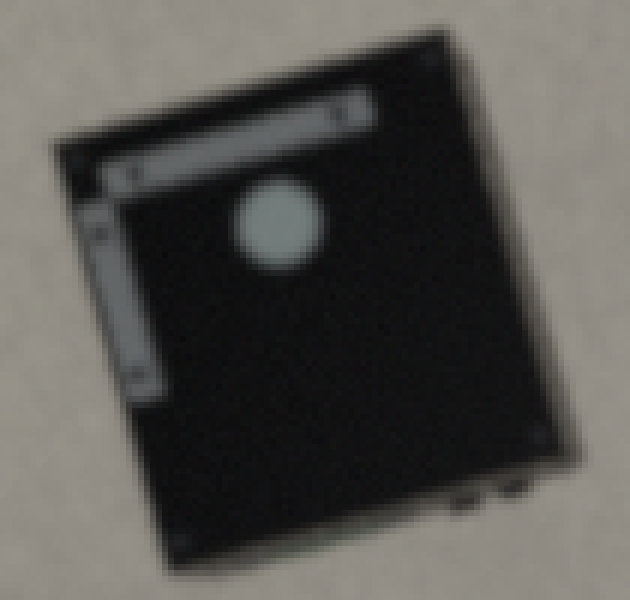

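The pointer aims roughly down-right of the mark, which is the dark spot to the dial's left at crop (110,230). The stage's inside corner is at the top-left, with its +x up and +y left in the image. Next I'll compute poses and hover over the knob.

```bash
cat >> h.py <<'E'
def plan(x,y,z,yaw=None):
    st=arm.read_state();p=st['position'];o=st['tool_rot']
    r=R.from_euler('xyz',o,degrees=True)
    d=np.array([x,y,z])-p
    print('t',round(st['time_s'],2),'pos',p.round(4),'rot',o.round(2),'F',st['force'].round(1),'w',round(st['grip_width'],3),'gf',round(st['grip_force'],1))
    print('tool shift mm',(r.inv().apply(d)*1000).round(1))
    if yaw is not None:
        t=R.from_euler('xyz',[180,0,yaw],degrees=True)
        print('turn deg',(r.inv()*t).as_rotvec(degrees=True).round(2))
E
python3 - <<'E'
from h import *
s=load('top0')
def c(u0,v0,k,u,v,z): return pt(s,u0+(u+.5)/k-.5,v0+(v+.5)/k-.5,z)
k=400/65
for n,u,v,z in [('axis',207,195,.05),('mark',110,230,.05),('ptr',210,228,.094),('bar far',232,160,.094)]: print(n,c(380,175,k,u,v,z).round(4))
print('opening',c(300,175,k,539,119,.014).round(4)if 0 else c(300,175,k,139,119,.014).round(4),'post',c(300,175,k,190,212,.05).round(4))
for n,u,v,z in [('TL',55,140,.07),('TR',447,32,.07),('BL',172,572,.07),('win',279,223,.07)]: print(n,c(170,135,6,u,v,z).round(4))
plan(.47,-.29,.25)
E
```

```text
axis [ 0.4775 -0.2993  0.05  ]
mark [ 0.4618 -0.2532  0.05  ]
ptr [ 0.4592 -0.2909  0.094 ]
bar far [ 0.4899 -0.302   0.094 ]
opening [ 0.5215 -0.0368  0.014 ] post [ 0.4734 -0.0601  0.05  ]
TL [0.6264 0.3741 0.07  ]
TR [0.6761 0.1862 0.07  ]
BL [0.4188 0.3155 0.07  ]
win [0.5844 0.2663 0.07  ]
t 0.1 pos [ 0.1713 -0.5224  0.2494] rot [-1.7992e+02 -2.0000e-02  1.8150e+01] F [-0.4 -0.3 -0.1] w 1.002 gf 0.0
tool shift mm [ 3.562e+02 -1.278e+02 -3.000e-01]
```

Request:
send_rows:
  series:
    - [[22,-8,0,0,0,0,1],[22,-8,0,0,0,0,1],[22,-8,0,0,0,0,1],[22,-8,0,0,0,0,1],[22,-8,0,0,0,0,1],[22,-8,0,0,0,0,1],[22,-8,0,0,0,0,1],[22,-8,0,0,0,0,1],[22,-8,0,0,0,0,1],[22,-8,0,0,0,0,1],[22,-8,0,0,0,0,1],[22,-8,0,0,0,0,1],[22,-8,0,0,0,0,1],[22,-8,0,0,0,0,1],[22,-8,0,0,0,0,1],[22,-8,0,0,0,0,1]]

```text
time_s: 1.43
position: [0.4667, -0.2904, 0.2497]
tool_rot: [-180.0, 0.0, 18.1]
force: [0.2, -1.1, -0.3]
grip_width: 0.999
grip_force: 0.0
```

```bash
python3 - <<'E'
from h import *
s=snap('wrist','w1')
plan(.4775,-.2993,.25)
print(s['extrinsics'].round(3),s['camera_matrix'].round(1))
E
```

```text
t 1.48 pos [ 0.469  -0.2881  0.2496] rot [-1.7992e+02 -7.0000e-02  1.8290e+01] F [ 1.3  3.1 -0.7] w 1.0 gf 0.0
tool shift mm [ 4.6 13.3 -0.4]
[[ 0.312 -0.95  -0.    -0.422]
 [-0.91  -0.299  0.286  0.3  ]
 [-0.272 -0.089 -0.958  0.479]
 [ 0.     0.     0.     1.   ]] [[348.7   0.  319. ]
 [  0.  348.7 202. ]
 [  0.    0.    1. ]]
```

View pics/w1.png

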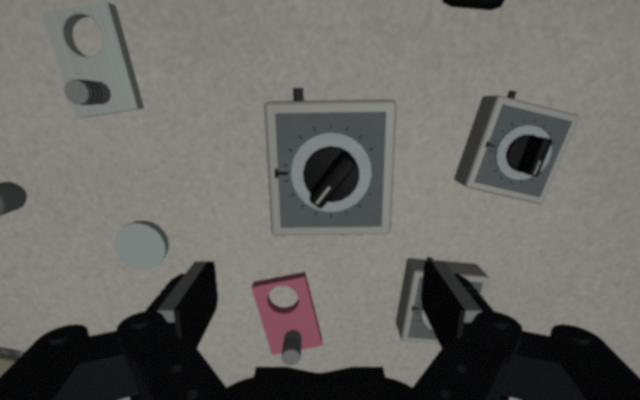

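The wrist view shows the T mark at (281,173), the dial centre near (331,172), and the pointer at the bar's lower-left end (318,203). The dish carrier is at the upper left, with its opening near (84,36). I'll enlarge both.

```bash
python3 - <<'E'
from h import *
s=load('w1');f=s['frame'][:,:,::-1]
a=cv2.resize(f[125:225,270:370],(400,400),interpolation=3)
b=cv2.resize(f[0:120,35:155],(400,400),interpolation=3)
cv2.imwrite('pics/c3.png',np.hstack([a,b]))
E
```

```text
(no output)
```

View pics/c3.png

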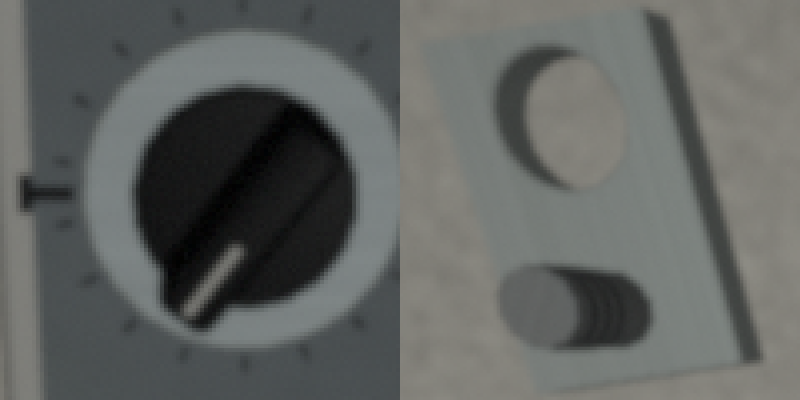

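Left crop: dial centre (245,188), T mark (22–72,193), pointer line (240,245)–(190,315). Right crop: plate corners at (22,40), (245,8), (342,362), (145,390), and the post top at (140,305).

```bash
python3 - <<'E'
from h import *
s=load('w1')
def c(u0,v0,k,u,v,z): return pt(s,u0+(u+.5)/k-.5,v0+(v+.5)/k-.5,z)
ax=c(270,125,4,245,188,.05);mk=c(270,125,4,45,193,.05)
p1=c(270,125,4,240,245,.094);p2=c(270,125,4,189,317,.094)
ang=lambda d:np.degrees(np.arctan2(d[1],d[0]))
print('axis',ax.round(4),'mark',mk.round(4),np.linalg.norm(mk-ax),'angmark',ang(mk-ax),'ptr line',p1.round(4),p2.round(4),ang(p2-p1),'from axis',ang(p2-ax),ang(p1-ax))
k=400/120
for n,u,v,z in [('TL',22,40,.014),('TR',245,8,.014),('BR',342,362,.014),('BL',145,390,.014),('post',140,305,.05),('open',162,117,.014)]: print(n,c(35,0,k,u,v,z).round(4))
# stage fit from top
t=load('top0')
g=lambda u,v:pt(t,170+(u+.5)/6-.5,135+(v+.5)/6-.5,.07)[:2]
P=np.array([g(55,140),g(447,32),g(172,572),g(279,223)]);Q=np.array([[.11,.1],[.11,-.1],[-.11,.1],[.038,.003]])
# deck corners: x=+-110? y=+-100
from numpy.linalg import svd
U,S,V=svd((Q-Q.mean(0)).T@(P-P.mean(0)));Rm=V.T@U.T
o=P.mean(0)-Rm@Q.mean(0);print('stage',o,np.degrees(np.arctan2(Rm[1,0],Rm[0,0])),((Q@Rm.T+o)-P).round(4))
plan(*ax[:2],.25)
E
```

```text
axis [ 0.4753 -0.2996  0.05  ] mark [ 0.4595 -0.2552  0.05  ] 0.04721663129077117 angmark 109.6385153241928 ptr line [ 0.4718 -0.2982  0.094 ] [ 0.4538 -0.293   0.094 ] 163.99000997612777 from axis 162.99536956805008 158.027884779761
TL [ 5.276e-01 -3.000e-04  1.400e-02]
TR [ 0.5549 -0.0579  0.014 ]
BR [ 0.4693 -0.0993  0.014 ]
BL [ 0.4427 -0.0444  0.014 ]
post [ 0.4737 -0.0629  0.05  ]
open [ 0.52   -0.0397  0.014 ]
stage [0.54766868 0.25082254] 15.505460827617586 [[ 0.0005  0.0025]
 [ 0.0043 -0.0023]
 [-0.0039  0.0023]
 [-0.0009 -0.0025]]
t 1.48 pos [ 0.469  -0.2881  0.2496] rot [-1.7992e+02 -7.0000e-02  1.8290e+01] F [ 1.3  3.1 -0.7] w 1.0 gf 0.0
tool shift mm [ 2.4 13.  -0.4]
```

Request:
send_rows:
  series:
    - [[2.4,13,0,0,0,7,1],[0,0,0,0,0,7,1],[0,0,0,0,0,7,1],[0,0,0,0,0,7,1],[0,0,0,0,0,6.8,1],[0,0,10,0,0,0,0.6],[0,0,20,0,0,0,0.2],[0,0,20,0,0,0,0.2],[0,0,20,0,0,0,0.2],[0,0,20,0,0,0,0.2],[0,0,20,0,0,0,0.2],[0,0,10,0,0,0,0.2],[0,0,0,0,0,0,0.2],[0,0,0,0,0,0,0.2]]
  grip_force: 40

```text
time_s: 2.65
position: [0.4723, -0.3031, 0.1303]
tool_rot: [-180.0, 0.0, -16.7]
force: [0.5, 0.0, 0.2]
grip_width: 0.596
grip_force: 0.0
```

```bash
python3 - <<'E'
from h import *
snap('wrist','w2')
plan(.4753,-.2996,.087,-16.5)
E
```

```text
t 2.7 pos [ 0.4726 -0.3033  0.1309] rot [ 1.7996e+02 -6.0000e-02 -1.6650e+01] F [0.4 0.1 0.8] w 0.601 gf 0.0
tool shift mm [ 1.5 -4.4 43.9]
turn deg [ 0.04 -0.06 -0.15]
```

View pics/w2.png

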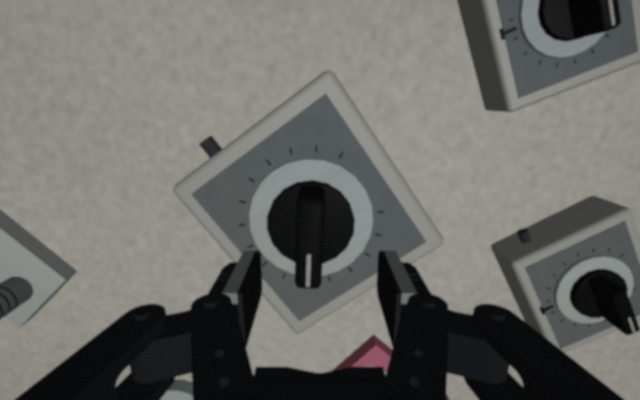

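The bar (column 309) lines up with the tool and sits about 4 mm left of the finger midline (column 319). I'll shift, descend and close.

Request:
send_rows:
  series:
    - [[1.5,-4.4,0,0,0,0,0.2],[0,0,14,0,0,0,0.2],[0,0,15,0,0,0,0.2],[0,0,15,0,0,0,0.2],[0,0,0,0,0,0,-1],[0,0,0,0,0,0,-1],[0,0,0,0,0,0,-1],[0,0,0,0,0,0,-1],[0,0,0,0,0,0,-1],[0,0,0,0,0,0,-1],[0,0,0,0,0,0,-1]]

```text
time_s: 3.62
position: [0.4755, -0.2989, 0.0875]
tool_rot: [180.0, -0.1, -16.6]
force: [1.2, 5.3, 7.2]
grip_width: 0.151
grip_force: 40.8
```

Request:
send_rows:
  series:
    - [[0,0,0,0,0,3,-1],[0,0,0,0,0,4,-1],[0,0,0,0,0,5,-1],[0,0,0,0,0,5,-1],[0,0,0,0,0,5,-1],[0,0,0,0,0,5,-1],[0,0,0,0,0,5,-1],[0,0,0,0,0,5,-1],[0,0,0,0,0,5,-1],[0,0,0,0,0,5,-1],[0,0,0,0,0,4,-1],[0,0,0,0,0,2,-1],[0,0,0,0,0,0,-1],[0,0,0,0,0,0,-1]]

```text
time_s: 4.78
position: [0.4754, -0.2989, 0.0874]
tool_rot: [-179.9, -0.1, -69.7]
force: [-0.7, 5.6, 7.7]
grip_width: 0.156
grip_force: 40.8
```

```bash
python3 - <<'E'
from h import *
s=snap('wrist','w3')
plan(.4753,-.2996,.087,-70.4)
f=s['frame'][:,:,::-1]
cv2.imwrite('pics/c4.png',cv2.resize(f[120:350,200:440],None,fx=2.5,fy=2.5,interpolation=3))
E
```

```text
t 4.83 pos [ 0.4754 -0.2989  0.0875] rot [-1.7993e+02 -6.0000e-02 -6.9640e+01] F [-0.5  4.7  7.6] w 0.155 gf 40.8
tool shift mm [0.6 0.3 0.5]
turn deg [-0.07 -0.06  0.76]
```

View pics/c4.png

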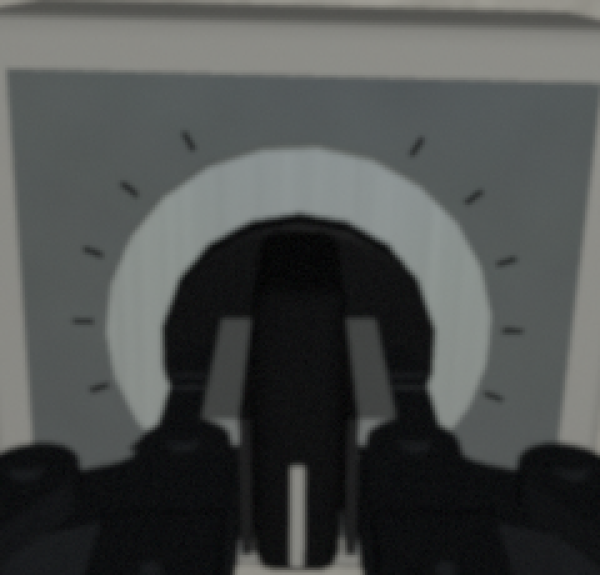

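```bash
python3 - <<'E'
from h import *
s=load('w3')
g=lambda u,v,z=.05:pt(s,200+(u+.5)/2.5-.5,120+(v+.5)/2.5-.5,z)
ang=lambda d:np.degrees(np.arctan2(d[1],d[0]))
L=[(82,321),(93,252),(129,188),(188,140),(99,387)];Rr=[(512,331),(507,261),(474,197),(417,147),(493,397)]
for a,b in zip(L,Rr): print('perp dir',ang(g(*a)-g(*b))+0, 0.5*(g(*a)+g(*b)).round(4))
print('edge',ang(g(5,68)-g(600,85)),'ptr',ang(g(297,560,.094)-g(298,468,.094)))
E
```

```text
perp dir 18.938463538476963 [ 0.47485 -0.2989   0.05   ]
perp dir 19.062641880509812 [ 0.47945 -0.313    0.05   ]
perp dir 18.83032267810731 [ 0.48375 -0.3253   0.05   ]
perp dir 18.591839244888945 [ 0.48695 -0.3344   0.05   ]
perp dir 18.77113482774431 [ 0.4699  -0.28495  0.05   ]
edge 18.742569756325786 ptr 109.82481436228979
```

The mark's direction is about 108.8° and the pointer's about 110°, so I'll turn 1.3° more, then release and rise.

Request:
send_rows:
  series:
    - [[0,0,0,0,0,1.3,-1],[0,0,0,0,0,0,-1],[0,0,0,0,0,0,-1],[0,0,0,0,0,0,0.2],[0,0,0,0,0,0,0.2],[0,0,0,0,0,0,0.2],[0,0,0,0,0,0,0.2],[0,0,-10,0,0,0,0.2],[0,0,-20,0,0,0,0.2],[0,0,-20,0,0,0,0.2],[0,0,-20,0,0,0,0.2],[0,0,-20,0,0,0,0.2],[0,0,-10,0,0,0,0.2],[0,0,0,0,0,0,0.2]]

```text
time_s: 6.0
position: [0.4756, -0.2997, 0.1886]
tool_rot: [-179.9, -0.2, -70.9]
force: [-0.4, -0.9, 0.5]
grip_width: 0.6
grip_force: 0.0
```

```bash
python3 - <<'E'
from h import *
s=snap('wrist','w4')
P=s['extrinsics'];K=s['camera_matrix']
q=K@(P[:3,:3]@np.array([.4753,-.2996,.05])+P[:3,3]);u,v=(q[:2]/q[2]).astype(int);print(u,v)
f=s['frame'][:,:,::-1];y0=max(0,v-75)
print('origin',u-75,y0)
cv2.imwrite('pics/c5.png',cv2.resize(f[y0:y0+150,u-75:u+75],None,fx=3.5,fy=3.5,interpolation=3))
# dish carrier fit from w1, top corners + open
w=load('w1');k=400/120
P=np.array([pt(w,35+(a+.5)/k-.5,(b+.5)/k-.5,.014)[:2] for a,b in [(22,40),(245,8),(342,362),(145,390),(162,117)]]+[pt(w,35+140.5/k-.5,305.5/k-.5,.05)[:2]])
Q=np.array([[-48,-32],[-48,32],[48,32],[48,-32],[-24,0],[28,0]])/1000.
for q in (Q,Q*[1,-1]):
    U,S,V=np.linalg.svd((q-q.mean(0)).T@(P-P.mean(0)));Rm=V.T@U.T
    print(np.linalg.det(Rm),np.degrees(np.arctan2(Rm[1,0],Rm[0,0])),P.mean(0)-Rm@q.mean(0),((q-q.mean(0))@Rm.T+P.mean(0)-P).round(4).tolist())
plan(.4737,-.0629,.15,17.3)
E
```

```text
318 196
origin 243 121
1.0000000000000004 -153.65197634768813 [ 0.49864085 -0.05045209] [[-0.0002, -0.0002], [0.001, 0.0001], [0.0005, -0.0011], [-0.0013, 0.0013], [0.0001, -0.0001], [-0.0002, -0.0]]
-1.0000000000000004 -153.65197634768813 [ 0.49864085 -0.05045209] [[-0.0002, -0.0002], [0.001, 0.0001], [0.0005, -0.0011], [-0.0013, 0.0013], [0.0001, -0.0001], [-0.0002, -0.0]]
t 6.05 pos [ 0.4751 -0.2993  0.1868] rot [-1.7995e+02 -1.0000e-01 -7.0950e+01] F [-0.1 -0.5 -0.1] w 0.603 gf 0.0
tool shift mm [-224.   -75.8   36.5]
turn deg [ 4.000e-02 -1.100e-01 -8.825e+01]
```

View pics/c5.png

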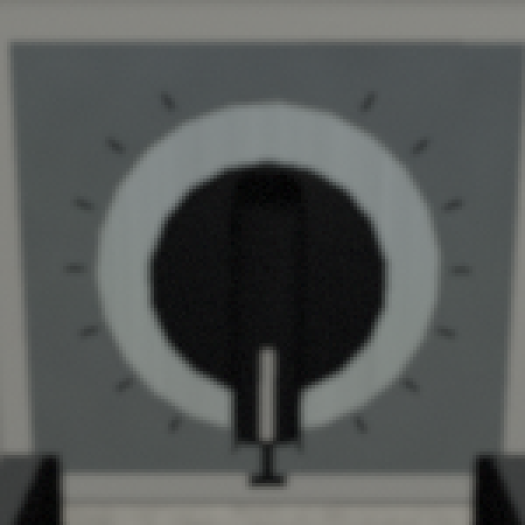

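The pointer line and the T mark now share column 267, so the knob is set. The carrier has yaw −153.65° and its post is at (0.4737, −0.0629). I'll travel there.

Request:
send_rows:
  series:
    - [[-20.4,-6.9,0,0,0,0,0.2],[-20.4,-6.9,0,0,0,0,0.2],[-20.4,-6.9,0,0,0,0,0.2],[-20.4,-6.9,0,0,0,0,0.2],[-20.4,-6.9,0,0,0,0,0.2],[-20.4,-6.9,0,0,0,0,0.2],[-20.4,-6.9,0,0,0,0,0.2],[-20.4,-6.9,0,0,0,0,0.2],[-20.4,-6.9,0,0,0,0,0.2],[-20.4,-6.9,0,0,0,0,0.2],[-20.4,-6.9,0,0,0,0,0.2],[0,0,0,0,0,-7,0.2],[0,0,0,0,0,-7,0.2],[0,0,0,0,0,-7,0.2],[0,0,0,0,0,-7,0.2],[0,0,0,0,0,-7,0.2],[0,0,0,0,0,-7,0.2],[0,0,0,0,0,-7,0.2],[0,0,0,0,0,-7,0.2],[0,0,0,0,0,-7,0.2]]

```text
time_s: 7.72
position: [0.4729, -0.0621, 0.1847]
tool_rot: [-180.0, 0.1, -7.6]
force: [-1.0, -0.8, -0.1]
grip_width: 0.598
grip_force: 0.0
```

Request:
send_rows:
  series:
    - [[0,0,0,0,0,-7,0.2],[0,0,0,0,0,-7,0.2],[0,0,0,0,0,-7,0.2],[0,0,0,0,0,-7,0.2],[0,0,0,0,0,-7,0.2],[0,0,0,0,0,-7,0.2],[0,0,0,0,0,-7,0.2],[0,0,0,0,0,-7,0.2],[0,0,0,0,0,-7,0.2],[0,0,0,0,0,-7,0.2],[0,0,0,0,0,-7,0.2],[0,0,0,0,0,-7,0.2],[0,0,0,0,0,-7,0.2],[0,0,0,0,0,-7,0.2],[0,0,0,0,0,-7,0.2],[0,0,0,0,0,-7,0.2],[0,0,0,0,0,-7,0.2],[0,0,0,0,0,-5.3,0.2],[0,0,0,0,0,0,0.2],[0,0,0,0,0,0,0.2]]

```text
time_s: 9.38
position: [0.4731, -0.0621, 0.1851]
tool_rot: [-179.9, -0.1, 116.2]
force: [0.1, 0.2, -0.4]
grip_width: 0.603
grip_force: 0.0
```

```bash
python3 - <<'E'
from h import *
s=snap('wrist','w5')
plan(.4737,-.0629,.038,116.35)
print(arm.read_state()['joint_pos'].round(1))
# post top by depth
K=s['camera_matrix'];E=s['extrinsics'];v,u=np.mgrid[:400,:640];z=s['range_z']
X=(np.stack([(u-K[0,2])/K[0,0]*z,(v-K[1,2])/K[1,1]*z,z],-1)-E[:3,3])@E[:3,:3]
m=(z>0)&(abs(X[...,2]-.05)<.004)&(np.hypot(X[...,0]-.4737,X[...,1]+.0629)<.03)
print(m.sum(),X[m].min(0),X[m].max(0),X[m].mean(0))
E
```

```text
t 9.43 pos [ 0.4732 -0.0622  0.1853] rot [-1.7994e+02 -6.0000e-02  1.1617e+02] F [-0.4 -0.4 -0.3] w 0.605 gf 0.0
tool shift mm [ -1.    0.3 147.3]
turn deg [-0.06 -0.06 -0.18]
[-21.7  18.2  91.6   0.   70.2 -47.9]
596 [ 0.46183064 -0.07247852  0.04601206] [ 0.48326657 -0.05118458  0.05164322] [ 0.47243346 -0.06143677  0.0496892 ]
```

Request:
send_rows:
  series:
    - [[-0.5,0.5,20,0,0,0,0.2],[0,0,25,0,0,0,0.2],[0,0,25,0,0,0,0.2],[0,0,25,0,0,0,0.2],[0,0,25,0,0,0,0.2],[0,0,15,0,0,0,0.2],[0,0,12,0,0,0,0.2],[0,0,0,0,0,0,-1],[0,0,0,0,0,0,-1],[0,0,0,0,0,0,-1],[0,0,0,0,0,0,-1],[0,0,0,0,0,0,-1],[0,0,0,0,0,0,-1]]
  grip_force: 70

```text
time_s: 10.52
position: [0.4743, -0.0626, 0.0395]
tool_rot: [180.0, 0.0, 116.3]
force: [-0.2, 0.7, 1.7]
grip_width: 0.238
grip_force: 68.4
```

Request:
send_rows:
  series:
    - [[0,0,-5,0,0,0,-1],[0,0,-10,0,0,0,-1],[0,0,-20,0,0,0,-1],[0,0,-20,0,0,0,-1],[0,0,-20,0,0,0,-1],[0,0,-20,0,0,0,-1],[0,0,-20,0,0,0,-1],[0,0,-20,0,0,0,-1],[0,0,-10,0,0,0,-1],[0,0,0,0,0,0,-1],[0,0,0,0,0,0,-1]]

```text
time_s: 11.43
position: [0.4739, -0.0624, 0.1842]
tool_rot: [180.0, 0.0, 116.3]
force: [0.6, 1.3, -1.9]
grip_width: 0.233
grip_force: 68.5
```

```bash
cat >> h.py <<'E'
def cloud(s):
    K=s['camera_matrix'];E=s['extrinsics'];v,u=np.mgrid[:400,:640];z=s['range_z']
    X=(np.stack([(u-K[0,2])/K[0,0]*z,(v-K[1,2])/K[1,1]*z,z],-1)-E[:3,3])@E[:3,:3]
    X[z<=0]=np.nan; return X
def fitfence(X):
    """fit stage x,y,yaw: high points (z>.077) = fences, low (deck) not"""
    from scipy.optimize import minimize
    r=np.hypot(X[...,0]-.5477,X[...,1]-.2508)
    d=X[(r<.16)&(abs(X[...,2]-.075)<.014)]
    zt=np.median(d[:,2]);hi=d[:,2]>zt+.006
    def f(p,b=.0015):
        c,s=np.cos(p[2]),np.sin(p[2]);q=(d[:,:2]-p[:2])@np.array([[c,-s],[s,c]])
        def box(x0,x1,y0,y1): return np.minimum.reduce([q[:,0]-x0,x1-q[:,0],q[:,1]-y0,y1-q[:,1]])
        sd=np.maximum(box(.07,.086,-.055,.075),box(-.026,.07,.075,.091))
        pr=1/(1+np.exp(-np.clip(sd/b,-8,8)));return np.mean((pr-hi)**2)
    best=min((minimize(f,[.5477+a,.2508+b,np.radians(15.5+c)],method='Nelder-Mead',options=dict(initial_simplex=np.array([.5477+a,.2508+b,np.radians(15.5+c)])+np.vstack([np.zeros(3),np.diag([.005,.005,.03])]),maxiter=600)) for a in(-.004,.004) for b in (-.004,.004) for c in (-1,1)),key=lambda o:o.fun)
    print('deck z',zt,'n hi',hi.sum(),'stage',best.x[:2].round(4),np.degrees(best.x[2]).round(2),best.fun)
    return best.x
E
python3 - <<'E'
from h import *
fitfence(cloud(load('top0')))
plan(.52,.2,.18,15.5)
E
```

```text
deck z 0.07051094015329507 n hi 498 stage [0.5497 0.2535] 15.66 0.014587705795029344
t 11.43 pos [ 0.4739 -0.0624  0.1842] rot [1.7998e+02 3.0000e-02 1.1635e+02] F [ 0.6  1.3 -1.9] w 0.233 gf 68.5
tool shift mm [214.7 157.7   4.2]
turn deg [ 4.0000e-02 -0.0000e+00  1.0085e+02]
```

Request:
send_rows:
  series:
    - [[18,13,0,0,0,0,-1],[18,13,0,0,0,0,-1],[18,13,0,0,0,0,-1],[18,13,0,0,0,0,-1],[18,13,0,0,0,0,-1],[18,13,0,0,0,0,-1],[18,13,0,0,0,0,-1],[18,13,0,0,0,0,-1],[18,13,0,0,0,0,-1],[18,13,0,0,0,0,-1],[18,13,0,0,0,0,-1],[17,14,0,0,0,0,-1],[0,0,0,0,0,5,-1],[0,0,0,0,0,6,-1],[0,0,0,0,0,7,-1],[0,0,0,0,0,7,-1],[0,0,0,0,0,7,-1],[0,0,0,0,0,7,-1],[0,0,0,0,0,7,-1],[0,0,0,0,0,7,-1]]

```text
time_s: 13.1
position: [0.5188, 0.1998, 0.1826]
tool_rot: [-179.9, 0.1, 63.0]
force: [0.3, 0.1, -1.2]
grip_width: 0.236
grip_force: 68.7
```

Request:
send_rows:
  series:
    - [[0,0,0,0,0,7,-1],[0,0,0,0,0,7,-1],[0,0,0,0,0,7,-1],[0,0,0,0,0,7,-1],[0,0,0,0,0,7,-1],[0,0,0,0,0,7,-1],[0,0,0,0,0,5.7,-1],[0,0,0,0,0,0,-1],[0,0,0,0,0,0,-1],[0,0,0,0,0,0,-1]]

```text
time_s: 13.93
position: [0.5191, 0.1998, 0.1834]
tool_rot: [-180.0, 0.1, 15.8]
force: [-0.4, -0.1, -1.6]
grip_width: 0.237
grip_force: 68.6
```

```bash
python3 - <<'E'
from h import *
s=snap('wrist','w6');t=snap('top','top6')
for q in (s,t):
    try: fitfence(cloud(q))
    except Exception as e: print(e)
X=cloud(s)
# held plate top points: between z .10-.17 
p=arm.read_state()['position'];zp=p[2]-.0395+.014
m=(abs(X[...,2]-zp)<.004)&(np.hypot(X[...,0]-p[0],X[...,1]-p[1])<.1)
d=X[m][:,:2].astype(np.float32);print('plate',len(d),cv2.minAreaRect(d),zp,np.polyfit(d[:,0],X[m][:,2],1))
b,a=.0,.0
st=np.array([.549,.252]);y=np.radians(15.6);c,sn=np.cos(y),np.sin(y)
g=st+np.array([[c,-sn],[sn,c]])@[.030,.047];print('pre',g)
plan(*g,.12,15.6)
E
```

```text
deck z 0.070058455125825 n hi 11659 stage [0.5462 0.252 ] 15.77 0.015880078818532716
deck z 0.0702424522183331 n hi 23 stage [0.5472 0.2534] 14.59 0.00909435975194232
plate 13810 ((0.527821958065033, 0.17279377579689026), (0.06477037817239761, 0.09656472504138947), 15.987439155578613) 0.15818985541180508 [-0.00317471  0.15928494]
pre [0.56525565 0.30533624]
t 14.03 pos [0.5193 0.1999 0.1837] rot [-1.7999e+02  4.0000e-02  1.5760e+01] F [-0.4  1.  -0.6] w 0.234 gf 68.6
tool shift mm [ 73.  -89.   63.7]
turn deg [-0.01  0.04  0.16]
```

The held plate is level at yaw 16.0°, and the stage yaw is 15.8°. I'll move to about 8 mm clear of both fences and lower.

Request:
send_rows:
  series:
    - [[11.5,-15,0,0,0,0.2,-1],[11.5,-15,0,0,0,0,-1],[11.5,-15,0,0,0,0,-1],[11.5,-15,0,0,0,0,-1],[11.5,-15,0,0,0,0,-1],[11.5,-15,0,0,0,0,-1],[0,0,5,0,0,0,-1],[0,0,15,0,0,0,-1],[0,0,15,0,0,0,-1],[0,0,15,0,0,0,-1],[0,0,12,0,0,0,-1],[0,0,5,0,0,0,-1],[0,0,0,0,0,0,-1],[0,0,0,0,0,0,-1]]

```text
time_s: 15.2
position: [0.562, 0.3048, 0.1174]
tool_rot: [180.0, -0.0, 15.5]
force: [0.2, -0.2, -2.1]
grip_width: 0.235
grip_force: 68.8
```

Request:
send_rows:
  series:
    - [[0,0,2,0,0,0,-1],[0,0,2,0,0,0,-1],[0,0,1,0,0,0,-1],[0,0,0,0,0,0,-1],[0,0,0,0,0,0,-1]]

```text
time_s: 15.62
position: [0.5619, 0.305, 0.1121]
tool_rot: [-180.0, -0.0, 15.5]
force: [0.4, -0.3, -2.0]
grip_width: 0.234
grip_force: 68.8
```

Request:
send_rows:
  series:
    - [[0,0,1,0,0,0,-1],[0,0,1,0,0,0,-1],[0,0,0.5,0,0,0,-1],[0,0,0,0,0,0,-1],[0,0,0,0,0,0,-1]]

```text
time_s: 16.03
position: [0.5618, 0.305, 0.1096]
tool_rot: [-180.0, -0.0, 15.4]
force: [0.5, -0.7, -2.1]
grip_width: 0.236
grip_force: 69.3
```

Request:
send_rows:
  series:
    - [[0,0,0.5,0,0,0,-1],[0,0,0.5,0,0,0,-1],[0,0,0,0,0,0,-1],[0,0,0,0,0,0,-1]]

```text
time_s: 16.37
position: [0.5619, 0.305, 0.1095]
tool_rot: [180.0, -0.0, 15.5]
force: [-2.9, -0.9, 6.5]
grip_width: 0.235
grip_force: 69.5
```

Deck contact. I'll ease off slightly and slide toward the long fence.

Request:
send_rows:
  series:
    - [[1,0,-0.4,0,0,0,-1],[1,0,0,0,0,0,-1],[1,0,0,0,0,0,-1],[1,0,0,0,0,0,-1],[1,0,0,0,0,0,-1],[1,0,0,0,0,0,-1],[0,0,0,0,0,0,-1],[0,0,0,0,0,0,-1]]

```text
time_s: 17.03
position: [0.5679, 0.3067, 0.1095]
tool_rot: [-180.0, -0.0, 15.5]
force: [-2.3, -0.4, 5.8]
grip_width: 0.235
grip_force: 69.5
```

Request:
send_rows:
  series:
    - [[0.7,0,0,0,0,0,-1],[0.7,0,0,0,0,0,-1],[0.7,0,0,0,0,0,-1],[0,0,0,0,0,0,-1],[0,0,0,0,0,0,-1]]

```text
time_s: 17.45
position: [0.5691, 0.3071, 0.1095]
tool_rot: [180.0, 0.1, 15.5]
force: [-6.9, -1.7, 7.2]
grip_width: 0.234
grip_force: 69.7
```

Long fence touched. Now toward the short fence.

Request:
send_rows:
  series:
    - [[0,-1,0,0,0,0,-1],[0,-1,0,0,0,0,-1],[0,-1,0,0,0,0,-1],[0,-1,0,0,0,0,-1],[0,-1,0,0,0,0,-1],[0,-1,0,0,0,0,-1],[0,0,0,0,0,0,-1],[0,0,0,0,0,0,-1]]

```text
time_s: 18.12
position: [0.5679, 0.3114, 0.1096]
tool_rot: [179.8, 0.1, 15.4]
force: [-5.0, -9.5, 7.9]
grip_width: 0.234
grip_force: 69.9
```

Request:
send_rows:
  series:
    - [[0,-0.5,0,0,0,0,-1],[0,-0.5,0,0,0,0,-1],[0,0,0,0,0,0,-1],[0,0,0,0,0,0,-1]]

```text
time_s: 18.45
position: [0.5677, 0.3122, 0.1096]
tool_rot: [179.8, 0.1, 15.4]
force: [-5.1, -9.7, 8.5]
grip_width: 0.239
grip_force: 70.0
```

```bash
python3 - <<'E'
from h import *
s=snap('wrist','w7');X=cloud(s)
plan(.568,.3152,.1095,15.77)
r=np.hypot(X[...,0]-.5477,X[...,1]-.2508)
print(np.histogram(X[r<.16][:,2],bins=np.arange(.066,.09,.001)))
f=s['frame'][:,:,::-1]
cv2.imwrite('pics/c7.png',cv2.resize(f,(800,500),interpolation=3))
E
```

```text
t 18.5 pos [0.5677 0.3122 0.1096] rot [1.7983e+02 1.0000e-01 1.5420e+01] F [-5.5 -9.6  8.6] w 0.236 gf 70.0
tool shift mm [ 1.1 -2.8  0.1]
turn deg [ 0.17  0.1  -0.35]
(array([   11,    71,  3652, 25761, 21726,  2553,   233,   215,   239,
         221,   252,   230,   246,   318,  1500,  7022,  5790,  6297,
        5990,   679,    42,    32,    36]), array([0.066, 0.067, 0.068, 0.069, 0.07 , 0.071, 0.072, 0.073, 0.074,
       0.075, 0.076, 0.077, 0.078, 0.079, 0.08 , 0.081, 0.082, 0.083,
       0.084, 0.085, 0.086, 0.087, 0.088, 0.089]))
```

View pics/c7.png

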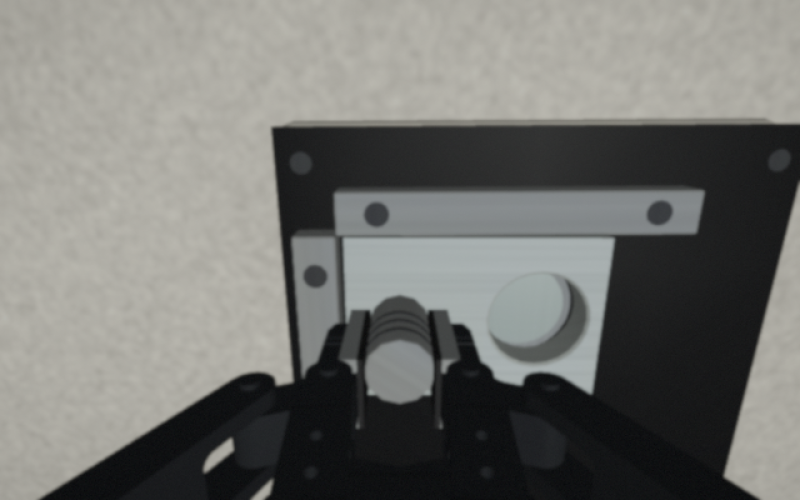

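The plate sits along the long fence, and a thin dark gap (column 341) still separates it from the short fence. So far it's only friction, so I'll keep pushing.

Request:
send_rows:
  series:
    - [[0,-0.7,0,0,0,0,-1],[0,-0.7,0,0,0,0,-1],[0,-0.7,0,0,0,0,-1],[0,-0.7,0,0,0,0,-1],[0,0,0,0,0,0,-1],[0,0,0,0,0,0,-1]]

```text
time_s: 19.0
position: [0.567, 0.3149, 0.1096]
tool_rot: [179.8, 0.1, 15.4]
force: [-4.3, -9.7, 8.6]
grip_width: 0.238
grip_force: 70.0
```

Request:
send_rows:
  series:
    - [[0,-0.5,-0.2,0,0,0,-1],[0,-0.5,0,0,0,0,-1],[0,-0.5,0,0,0,0,-1],[0,0,0,0,0,0,-1],[0,0,0,0,0,0,-1]]

```text
time_s: 19.42
position: [0.5669, 0.3151, 0.1097]
tool_rot: [179.7, 0.1, 15.4]
force: [-4.1, -16.3, 7.8]
grip_width: 0.233
grip_force: 70.0
```

Request:
send_rows:
  series:
    - [[0.5,-0.5,0,0,0,0,-1],[0.5,-0.5,0,0,0,0,-1],[0.5,-0.3,0,0,0,0,-1],[0,0,0,0,0,0,-1],[0,0,0,0,0,0,-1],[0,0,0,0,0,0,-1]]

```text
time_s: 19.92
position: [0.567, 0.3153, 0.1097]
tool_rot: [179.6, 0.3, 15.4]
force: [-9.6, -22.3, 12.8]
grip_width: 0.232
grip_force: 70.6
```

```bash
cat > edge.py <<'E'
from h import *
def go(n):
    s=load(n);g=s['frame'].astype(float).mean(2)
    A=[];B=[]
    for c in range(285,485,5):
        p=g[175:205,c-2:c+3].mean(1);x=np.arange(175,205)
        m=8+np.argmin(p[8:20]);lo=p[m]
        hf=np.median(p[2:8]);hp=np.median(p[m+5:m+9])
        i=next(i for i in range(m,0,-1) if p[i]>(hf+lo)/2); a=x[i]+(p[i]-(hf+lo)/2)/(p[i]-p[i+1])
        i=next(i for i in range(m,29) if p[i]>(hp+lo)/2); b=x[i]-(p[i]-(hp+lo)/2)/(p[i]-p[i-1])
        A.append(pt(s,c,a,.082));B.append(pt(s,c,b,.084))
    A,B=np.array(A),np.array(B)
    fa=np.polyfit(A[:,1],A[:,0],1);fb=np.polyfit(B[:,1],B[:,0],1)
    print(n,'yaw fence',-np.degrees(np.arctan(fa[0])),'plate',-np.degrees(np.arctan(fb[0])))
    for y in(.32,.29,.26,.23): print(y,'gap mm',(np.polyval(fa,y)-np.polyval(fb,y))*1000*.963)
    print('res',(A[:,0]-np.polyval(fa,A[:,1])).std()*1e3,(B[:,0]-np.polyval(fb,B[:,1])).std()*1e3)
if __name__=='__main__':
    import sys
    for n in sys.argv[1:]: go(n)
E
python3 edge.py w7 w8
```

```text
w7 yaw fence 15.409772537923267 plate 15.478265809406064
0.32 gap mm 0.9749398467648815
0.29 gap mm 0.937767759839889
0.26 gap mm 0.9005956729147896
0.23 gap mm 0.8634235859897971
res 0.3730666864167701 0.014970949225903906
w8 yaw fence 15.039260298411484 plate 15.391370420311791
0.32 gap mm 1.1717719059335197
0.29 gap mm 0.981094721469319
0.26 gap mm 0.7904175370050114
0.23 gap mm 0.5997403525408107
res 0.8185245618053409 0.020140629386840078
```

```bash
cat > far.py <<'E'
from h import *
import sys
for n in sys.argv[1:]:
    s=load(n);g=s['frame'].astype(float).mean(2);
    def fit(r0,r1,z,rng):
        A=[]
        for c in rng:
            p=g[r0:r1,c-2:c+3].mean(1);d=np.diff(p);i=np.argmax(d)
            i=min(max(i,1),len(d)-2);w=d[i-1:i+2];A.append(pt(s,c,r0+i+.5+(w[2]-w[0])/(w.sum()+1e-9),z))
        A=np.array(A);
        for _ in range(3):
            f=np.polyfit(A[:,1],A[:,0],1);r=A[:,0]-np.polyval(f,A[:,1]);A=A[abs(r)<2.5*r.std()+1e-6]
        return f,r.std()*1e3,len(A)
    ff,ra,na=fit(140,170,.082,range(290,540,5));fp,rb,nb=fit(184,200,.084,range(285,485,5))
    print(n,'fence far yaw',-np.degrees(np.arctan(ff[0])),ra,na,'plate',-np.degrees(np.arctan(fp[0])),rb,nb)
    for y in(.32,.26,.23): print(y,'far edge minus plate edge minus 16 mm:',(np.polyval(ff,y)-np.polyval(fp,y))*963-16)
E
python3 far.py w7 w8
```

```text
w7 fence far yaw 15.76964992665643 0.09819024903942285 50 plate 15.496840665032497 0.013164892094882438 40
0.32 far edge minus plate edge minus 16 mm: -0.023000621831812396
0.26 far edge minus plate edge minus 16 mm: 0.27365782030830843
0.23 far edge minus plate edge minus 16 mm: 0.42198704137826226
w8 fence far yaw 15.79564319737729 0.08481507723178748 50 plate 15.415276727199355 0.015292412042610008 37
0.32 far edge minus plate edge minus 16 mm: -0.08905320775396675
0.26 far edge minus plate edge minus 16 mm: 0.32445394218883195
0.23 far edge minus plate edge minus 16 mm: 0.5312075171603396
```

The plate is about 0.35° short of the fence's yaw, and the tool is tilted about 0.5° from the push. I'll correct both.

```bash
python3 - <<'E'
from h import *
plan(.567,.3153,.1097,15.9)
E
```

```text
t 19.97 pos [0.567  0.3153 0.1097] rot [179.55   0.35  15.39] F [-10.1 -23.2  13.5] w 0.237 gf 70.6
tool shift mm [-0.  0.  0.]
turn deg [ 0.45  0.35 -0.51]
```

Request:
send_rows:
  series:
    - [[-0.3,0.4,0,0.2,0.15,-0.3,-1],[-0.2,0.3,0,0.25,0.2,-0.2,-1],[0,0,0,0,0,0,-1],[0,0,0,0,0,0,-1],[0,0,0,0,0,0,-1]]

```text
time_s: 20.38
position: [0.567, 0.3151, 0.1096]
tool_rot: [-179.9, -0.1, 15.9]
force: [-7.8, -19.6, 11.6]
grip_width: 0.235
grip_force: 70.5
```

```bash
cat > chk.py <<'E'
from h import *
import sys
s=snap('wrist',sys.argv[1]);plan(.567,.3153,.1097,15.8)
st=arm.read_state();y=np.radians(15.78);c,sn=np.cos(y),np.sin(y);M=np.array([[c,sn],[-sn,c]])
print('F stage',M@st['force'][:2],'Fz',st['force'][2])
X=cloud(s);d=X[(abs(X[...,2]-.084)<.006)&(np.hypot(X[...,0]-.567,X[...,1]-.3153)<.12)]
q=(d[:,:2]-[.5462,.252])@M.T;k=(q[:,0]>.045)&(q[:,0]<.067)&(q[:,1]>-.018)&(q[:,1]<.072)&(abs(d[:,2]-.084)<.004)
A=np.c_[q[k],np.ones(k.sum())];print('plate slope deg (stage x,y)',np.degrees(np.linalg.lstsq(A,d[k,2],rcond=None)[0][:2]),k.sum(),d[k,2].mean())
r=np.hypot(X[...,0]-.5477,X[...,1]-.2508)
q=(X[...,:2]-[.5462,.252])@M.T;k=(q[...,0]>.072)&(q[...,0]<.084)&(q[...,1]>-.05)&(q[...,1]<.07)
A=np.c_[q[k],np.ones(k.sum())];print('fence slope',np.degrees(np.linalg.lstsq(A,X[k][:,2],rcond=None)[0][:2]),X[k][:,2].mean())
E
python3 chk.py w9; python3 far.py w9
```

```text
t 20.43 pos [0.567  0.3151 0.1096] rot [-1.7993e+02 -7.0000e-02  1.5880e+01] F [ -7.5 -20.2  10.8] w 0.232 gf 70.5
tool shift mm [ 0.  -0.2 -0.1]
turn deg [-0.07 -0.07  0.08]
F stage [-12.71933966 -17.36528252] Fz 10.810595657721876
plate slope deg (stage x,y) [-0.34148429 -0.15963307] 7745 0.08398555924687777
fence slope [-0.18812536 -0.03456132] 0.0818851749258864
w9 fence far yaw 15.875109731803779 0.0064465550546851606 49 plate 15.642448377933375 0.04242774357472356 40
0.32 far edge minus plate edge minus 16 mm: -0.09474213061337267
0.26 far edge minus plate edge minus 16 mm: 0.1585702180878954
0.23 far edge minus plate edge minus 16 mm: 0.28522639243858094
```

Request:
send_rows:
  series:
    - [[0,0,0,0,0,-0.25,-1],[0,0,0,0,0,-0.25,-1],[0,0,0,0,0,0,-1],[0,0,0,0,0,0,-1],[0,0,0,0,0,0,-1]]

```text
time_s: 20.85
position: [0.567, 0.3151, 0.1096]
tool_rot: [-179.9, -0.1, 16.4]
force: [-8.3, -20.5, 11.7]
grip_width: 0.236
grip_force: 70.5
```

```bash
python3 chk.py w10; python3 far.py w10
```

```text
t 20.9 pos [0.567  0.3151 0.1096] rot [-1.7993e+02 -7.0000e-02  1.6360e+01] F [ -9.  -19.3  11. ] w 0.238 gf 70.5
tool shift mm [ 0.1 -0.2 -0.1]
turn deg [-0.07 -0.07  0.56]
F stage [-13.88454327 -16.16540795] Fz 10.965070587163506
plate slope deg (stage x,y) [-0.36772742 -0.12055934] 7727 0.08398118195305372
fence slope [ 0.09411319 -0.0409601 ] 0.08188083870719455
w10 fence far yaw 15.783139917105744 0.08025623850277075 50 plate 15.696363223195016 0.0469384830956342 40
0.32 far edge minus plate edge minus 16 mm: -0.08763053925370556
0.26 far edge minus plate edge minus 16 mm: 0.006830610289100036
0.23 far edge minus plate edge minus 16 mm: 0.05406118506066093
```

The plate stopped turning against the fence, so both faces are flush. I'll add a touch more push on the short fence and hand in.

Request:
send_rows:
  series:
    - [[0.1,-0.5,0,0,0,0,-1],[0,0,0,0,0,0,-1],[0,0,0,0,0,0,-1],[0,0,0,0,0,0,-1],[0,0,0,0,0,0,-1],[0,0,0,0,0,0,-1]]

```text
time_s: 21.4
position: [0.567, 0.3151, 0.1096]
tool_rot: [-180.0, -0.0, 16.3]
force: [-8.1, -22.8, 11.6]
grip_width: 0.233
grip_force: 70.6
```

```bash
python3 chk.py w11; python3 far.py w11; python3 - <<'E'
from h import *
g=load('w11')['frame'].astype(float).mean(2)
for r in (200,220,240,255): print(r,g[r,266:284].astype(int))
E
```

```text
t 21.45 pos [0.567  0.3151 0.1096] rot [-1.7997e+02 -4.0000e-02  1.6350e+01] F [ -7.6 -22.   12.1] w 0.24 gf 70.6
tool shift mm [ 0.1 -0.2 -0.1]
turn deg [-0.03 -0.04  0.55]
F stage [-13.25022667 -19.08401928] Fz 12.098915748157701
plate slope deg (stage x,y) [-0.24316905 -0.16106133] 7727 0.08399116834569526
fence slope [-0.02031786 -0.0393518 ] 0.08188237187930468
w11 fence far yaw 15.785369575767742 0.0833755133678173 50 plate 15.687750517764888 0.04392380241546818 40
0.32 far edge minus plate edge minus 16 mm: -0.09247528780675118
0.26 far edge minus plate edge minus 16 mm: 0.013785035188686123
0.23 far edge minus plate edge minus 16 mm: 0.06691519668645896
200 [134 134 133 134 134 135 135 134 135 143 154 163 166 166 166 166 167 167]
220 [ 58  62  78 106 125 132 134 134 135 137 149 160 165 165 165 165 166 166]
240 [131 132 132 133 132 133 134 134 134 135 142 154 163 166 166 166 166 166]
255 [132 131 132 132 131 132 133 133 135 134 137 141 134 108  81  69  66  67]
```

The push moved nothing further, and the image shows no gap at either fence. Handing in.

```bash
python3 -c "
from station import arm
print(arm.job_done())"
```

```text
the job is handed in; nothing more can be done
None
```

I turned the focus knob clockwise to the index mark, then seated the round-opening carrier in the corner against both fences and handed in at about 21.5 s, still pressing it (wrist readings about 13 N toward the long fence and 19 N toward the short one); the hand-in returned no verdict.

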